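# Mix the flux bottle on the touch mixer and hold it over the light panel

### The job

Take the red-capped flux bottle from the tray, stand it squarely on the middle of the mixer's rubber pad and, still gripping it, press the pad fully down and keep it down for two seconds so that the flux gets mixed. Then lift the bottle clear, carry it over the middle of the light panel and hold it there upright and steady in the air for inspection, its underside about 10 cm above the panel, for at least three seconds; finish while still holding it there, without putting it down or letting go. Keep the bottle upright throughout, and leave the green-capped bottle, the multimeter and the screwdriver where they are.

Things in the scene. Friction and masses are not known exactly. Their poses are not given: they have to be found in the camera images.
- flux: The flux bottle, the thing to handle: a small closed round amber glass bottle with a white paper label and a RED cap. 84 mm tall; straight round body 42 mm in diameter from the underside up to 58 mm, then a shoulder up to 66 mm and a cap 28 mm in diameter up to 84 mm. About 80 to 155 g. Origin: centre of its underside; z axis up along the bottle.
- cleaner: A bystander: a bottle of the same shape and size with a GREEN cap, standing in the same tray, about 100 mm from the flux bottle along the tray's y axis (either may be at either end). Origin: centre of its underside.
- tray: Low grey open tray, fixed to the desk, 100 mm (its x) by 200 mm (its y), rim 12 mm high, walls 4 mm, floor 4 mm thick, in which the two bottles stand in a row along its y axis. Origin: centre of its underside on the desk; z up.
- mixer: Touch mixer, fixed: a white housing 115 mm (its x) by 130 mm (its y), 64 mm high, with a grey collar 86 mm across up to 72 mm and, above it, a round black rubber pad 72 mm in diameter at the middle. Origin: centre of its underside on the desk; z up.
- pad_top (a point): Centre of the top face of the mixer's rubber pad; 90 mm above the desk when the pad is up, 80 mm when it is fully pressed. It moves with the pad.
- mixer_pad (a joint): Travel of the mixer's sprung rubber pad in m: 0 when up, 0.010 when fully depressed against its stop. It starts to give at about 3 N and needs about 10 N to reach the stop; it springs back up when let go. The weight of the bottle alone does not press it.
- light_panel: Flat light panel, fixed: glowing white face in an aluminium frame, 130 mm (its x) by 170 mm (its y), 10 mm thick. Origin: centre of its underside on the desk; z up.
- panel_top (a point): Centre of the top face of the light panel, 10 mm above the desk; z up.
- multimeter: A bystander: red hand-held multimeter lying on its back, 190 mm (its x) by 88 mm (its y), 50 mm high over its dial. Origin: centre of its underside.
- screwdriver: A bystander: a screwdriver 200 mm long and 26 mm thick at the handle, lying on the desk along its own x axis, beyond the work as seen from the robot. Origin: on its underside.
Not all that is in view belongs to the job. What is shaped like the flux but blue or purple is not meant.

How it is judged:
On the way, in this order (a step that is already met when the one before it is completed fails the run):
1. the gripped, upright flux bottle, its base on the mixer's pad (axis within 15 mm of the pad's centre), presses the pad fully down (at least 8.5 of 10 mm) for 1 s (contact force between the fingers and flux above 1 N and value of joint mixer_pad above 0.0085 m and contact force between flux and mixer above 4 N and horizontal distance between flux and pad_top below 0.015 m and angle between flux's own z axis and vertical below 0.2 rad), for 1 s.
2. the flux bottle is held upright and steady in the air over the middle of the light panel for 2 s (contact force between the fingers and flux above 1 N and z of flux in the frame of panel_top between 0.06 and 0.15 m and horizontal distance between flux and panel_top below 0.035 m and angle between flux's own z axis and vertical below 0.12 rad and linear speed of flux below 0.02 m/s and angular speed of flux below 0.15 rad/s and contact force between flux and mixer below 0.05 N and contact force between flux and light_panel below 0.05 N and contact force between flux and tray below 0.05 N and contact force between flux and cleaner below 0.05 N and contact force between flux and multimeter below 0.05 N and contact force between flux and screwdriver below 0.05 N), for 2 s.
At the end, for the whole second after the job is handed in: Flux bottle gripped in the air, touching nothing else: underside 60-150 mm above the panel face, within 35 mm of its centre, within 0.12 rad of upright, under 0.02 m/s and 0.15 rad/s; mixer pad up (under 2 mm); green-capped bottle, multimeter, screwdriver within 25 mm of their starts (all of step 2 and value of joint mixer_pad below 0.002 m and distance of each of cleaner, multimeter, screwdriver from where it was at the start of the episode below 0.025 m); the arm keeps its last pose, push and grip.
It fails at once if the flux bottle tipped by more than 0.4 rad (23 degrees) (angle between flux's own z axis and vertical above 0.4 rad).
It fails at once if the green-capped bottle moved by more than 25 mm (distance of cleaner from where it was at the start of the episode above 0.025 m).
It fails at once if the multimeter moved by more than 25 mm (distance of multimeter from where it was at the start of the episode above 0.025 m).
It fails at once if the screwdriver moved by more than 25 mm (distance of screwdriver from where it was at the start of the episode above 0.025 m).
It fails at once if the green-capped bottle tipped over (angle between cleaner's own z axis and vertical above 0.4 rad).
It also fails if it takes over 64 s, if anything falls off the work surface, if the arm or the gripper's body presses on something with over 40 N, if the wrist force passes 120 N, or if a joint passes its speed limit or range.

### The arm

A 6-joint arm with a two-finger parallel gripper is mounted at the origin on the work surface. World frame = base frame: x ahead of the robot, y to its left, z up, the work surface at z = 0. Lengths are in m, angles in rad, forces in N, time in s.
With the tool pointing down it reaches from about 0.35 to 0.85 m from the base axis. Payload 8.1 kg.
Tool frame: the origin (TCP) lies on the centre line of the jaws, within the pads' length; the fingertips stand robot.tip_reach ahead of it and the grasp point (between the pads) lies 5 mm behind it (robot.tip_reach is the distance from the TCP to the fingertips, in m); z points along the fingers, y is the direction in which the jaws open and shut (so a half turn about z gives the same grasp; the last joint's range is limited). The gripper opens to 93 mm and grips with 3 to 60 N. Pads are 15 mm wide; open, the fingers measure 128 mm over their backs; the gripper's body (75 mm by 188 mm) begins 65 mm behind the grasp point.
Start: joints at [-0.085, 0.13, 1.488, -0, 1.523, -0.085], TCP at [0.6, 0, 0.233] pointing down, gripper open.
Joint ranges: [-2.96, 2.96], [-0.89, 2.26], [0.02, 2.5], [-1.34, 4.48], [0, 2.73], [-2.66, 2.66]. Speed limits (rad/s): [2.39, 2.39, 2.79, 3.14, 3.14, 3.14].

### API

Orientations are given as a rotation vector (axis times angle).
In Python, from plant import sensors, read_camera, robot gives the robot as it stands.
- The arm moves only by the tool play_rows, never from a script. Its argument "series" is a list that holds one entry, the list of rows, each a list of 5 numbers: the closure, from -1 (fully open) to 1 (shut), then the shift along the world's x, y, z in m, then the turn about the world's z in rad. A call has 1 to 8 rows; each row is the pose to reach, as a shift and turn from the pose commanded when the call began; what a row does not reach only later rows make up. A row lasts 1/10 s, in which the tool goes at most 50 mm and 8.59 degrees, less where a joint would pass 70% of its speed; a pose out of reach is approached as far as the arm can. A call with a gripper value outside its range is refused whole. The fingers move at their own pace and stop on an object; "force" is the grip in N (left out, the last holds). Time passes only in rows, so rows that repeat a pose let the fingers close. It gives the time, the measured TCP pose, the force and the opening at its end, in the units of the state.
- sensors.read_state(): the state, without advancing time (a new reading comes with each control period).
- read_camera(name): name is "scene" or "side" or "wrist"; returns a dict with "color" (400x640x3 uint8, red, green, blue), "range_z" (400x640 float32, m along the optical axis (not along the pixel's ray), 0 where there is no reading), "intrinsics" (3x3 intrinsics, pixels), "rvec" (rotation vector, rad) and "tvec" (3), from world to camera coordinates, as OpenCV has them. Camera axes: x right, y down, z forward; pixel columns grow to the right and rows downward; lengths in m; the calibration is good to about 2 mm. A picture is of the moment at which its call begins.
- robot.close_job(): hands the job in, once; it reports no verdict.
The state is a dict: "t": time; "q": joint angles; "dq": joint speeds; "joint_torque": joint torques, N m; "tool_pos": TCP position; "orientation": TCP orientation; "force": force on the tool from outside, world axes, zero at the start; "wrist_torque": the same for the moment, N m; "opening": finger opening in m.
Only numpy, scipy, OpenCV 4.12 (cv2) and the standard library are available. Lean on these libraries where they do the work, as an engineer would, in place of code of your own. Each camera call takes 0.05 s, during which the arm holds its last target.

## Working session

There is one attempt and no reset: what is moved stays moved. The work goes in short steps, Python scripts to look and compute and a tool call to move; the robot and the scene stay as the last step left them, time stands still between calls to the robot, and variables do not carry over. Pictures are saved under pics/ and viewed, and the job is handed in when it is done.

Besides the shell and the picture viewer there is one more tool, called after "Call:" by a JSON object that holds its "op" and its "data", one argument or row to a line. play_rows: Moves the arm, as the interface text tells. Its arguments: {"type":"object","properties":{"series":{"type":"array","items":{"type":"array","items":{"type":"array","items":{"type":"number"}}}},"force":{"type":"number"}},"required":["series"]}

```bash
ls; mkdir -p pics; python3 - <<'E'
from plant import sensors, read_camera, robot
import cv2, numpy as np, pickle
print(sensors.read_state()); print(robot.tip_reach)
d={}
for n in ["scene","side","wrist"]:
    c=read_camera(n); d[n]=c
    cv2.imwrite(f"pics/{n}0.png",c["color"][:,:,::-1])
    R=cv2.Rodrigues(np.array(c["rvec"]))[0]; print(n,-R.T@np.array(c["tvec"]).ravel(), c["intrinsics"][0],R[2])
pickle.dump(d,open("v0.pkl","wb"))
E
```

```text
pics
{'t': 0.0, 'q': array([-8.53993031e-02,  1.31221501e-01,  1.48925411e+00, -2.18667136e-05,
        1.52297199e+00, -8.54311707e-02]), 'dq': array([ 7.04845226e-04,  2.31520626e-05, -1.48415799e-03, -1.59822021e-03,
        8.35496285e-04, -5.24970751e-04]), 'joint_torque': array([-1.61290725e-03, -5.59853125e+01, -4.91755986e+01,  7.67333270e-02,
        3.59135563e-02, -2.97389461e-04]), 'tool_pos': array([5.99468822e-01, 6.02657101e-05, 2.31565190e-01]), 'orientation': array([-2.22041123e+00, -2.22048436e+00,  1.90243947e-03]), 'force': array([-0.04289453,  0.42877744,  0.0156066 ]), 'wrist_torque': array([-0.02882664, -0.00388238, -0.07234391]), 'opening': 0.09313575901146365}
0.014
scene [ 1.08951184 -0.41059938  0.65227745] [414.85133184   0.         314.89020687] [-0.57723537  0.4781041  -0.6619787 ]
side [ 0.42611099 -0.9425631   0.75369814] [494.93496176   0.         320.55249007] [ 0.13409838  0.81458894 -0.5643248 ]
wrist [0.59877712 0.08586771 0.38352792] [293.05601515   0.         319.64917755] [-0.00215467 -0.30132286 -0.95351974]
```

View pics/scene0.png

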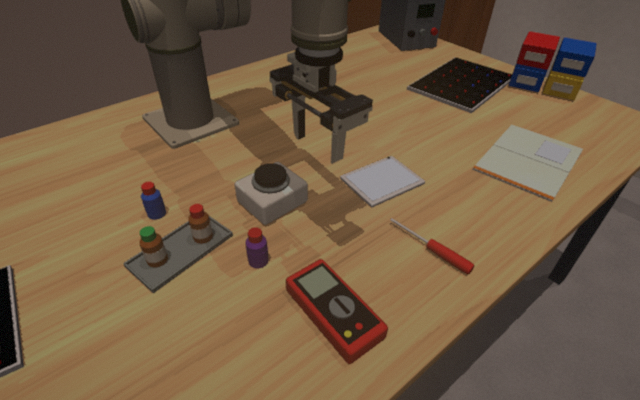

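View pics/side0.png

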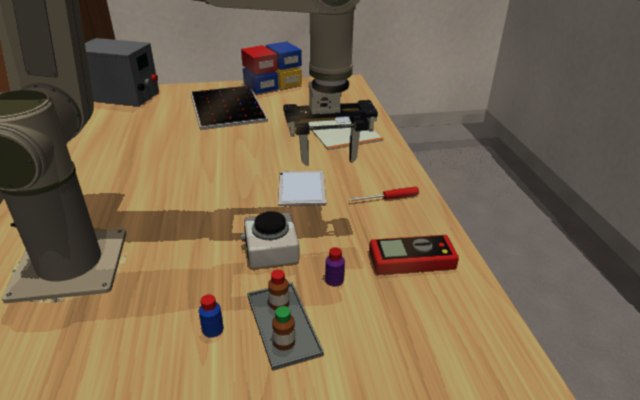

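View pics/wrist0.png

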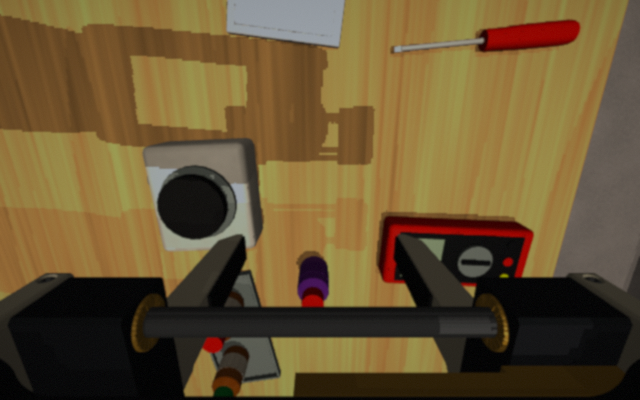

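The scene view shows four bottles. Amber with a red cap is at (200,225), amber with a green cap at (152,247), blue at (152,200) and purple at (257,247). Only the first fits "amber glass, white label, red cap, in the tray". Next I confirm it with enlarged crops and measure.

```bash
cat > h.py <<'E'
import cv2, numpy as np, pickle
def cam(c):
    R=cv2.Rodrigues(np.array(c["rvec"],float))[0]; t=np.array(c["tvec"],float).ravel(); K=np.array(c["intrinsics"],float); return K,R,t
def ray(c,uv):
    K,R,t=cam(c); d=R.T@np.linalg.inv(K)@np.array([uv[0],uv[1],1.]); return -R.T@t,d
def onz(c,uv,z):
    o,d=ray(c,uv); return o+d*(z-o[2])/d[2]
def tri(c1,u1,c2,u2):
    P=[]
    for c in(c1,c2):
        K,R,t=cam(c); P.append(K@np.c_[R,t])
    X=cv2.triangulatePoints(P[0],P[1],np.array(u1,float).reshape(2,1),np.array(u2,float).reshape(2,1)).ravel(); return X[:3]/X[3]
def proj(c,X):
    return cv2.projectPoints(np.array(X,float).reshape(-1,3),np.array(c["rvec"],float),np.array(c["tvec"],float),np.array(c["intrinsics"],float),None)[0].reshape(-1,2)
def cloud(c):
    K,R,t=cam(c); z=c["range_z"]; v,u=np.indices(z.shape); 
    p=np.stack([(u-K[0,2])/K[0,0]*z,(v-K[1,2])/K[1,1]*z,z],-1); return (p-t)@R
def hsv(c): return cv2.cvtColor(c["color"],cv2.COLOR_RGB2HSV)
def blobs(m,amin=20):
    n,l,s,ce=cv2.connectedComponentsWithStats(m.astype(np.uint8)); return [(tuple(ce[i].round(1)),int(s[i,4]),l==i,s[i,:4]) for i in range(1,n) if s[i,4]>=amin]
E
python3 - <<'E'
from h import *
d=pickle.load(open("v0.pkl","rb"))
for n in["scene","side"]:
    c=d[n];h=hsv(c);P=cloud(c)
    masks=dict(red=((h[...,0]<6)|(h[...,0]>174))&(h[...,1]>190)&(h[...,2]>90),green=(h[...,0]>45)&(h[...,0]<80)&(h[...,1]>120)&(h[...,2]>60),
      black=(h[...,2]<45), white=(h[...,1]<45)&(h[...,2]>120))
    for k,m in masks.items():
        for ce,a,mm,s in blobs(m,40):
            q=P[mm]; q=q[c["range_z"][mm]>0]
            if len(q): print(n,k,ce,a,s,"med",np.median(q,0).round(3),"min",np.percentile(q,2,0).round(3),"max",np.percentile(q,98,0).round(3))
a=d["scene"]["color"][190:290,100:290,::-1];b=d["side"]["color"][230:370,190:360,::-1]
cv2.imwrite("pics/crop.png",np.hstack([cv2.resize(a,(400,300),interpolation=2),cv2.resize(b,(370,300),interpolation=2)]))
E
```

```text
scene red (np.float64(541.4), np.float64(40.6)) 418 [524  32  35  18] med [0.505 1.023 0.155] min [0.452 0.966 0.151] max [0.558 1.089 0.157]
scene red (np.float64(147.2), np.float64(185.8)) 69 [142 182  12   8] med [ 0.333 -0.25   0.084] min [ 0.319 -0.261  0.082] max [ 0.34  -0.239  0.086]
scene red (np.float64(195.7), np.float64(208.5)) 80 [190 205  13   8] med [ 0.466 -0.205  0.088] min [ 0.455 -0.215  0.085] max [ 0.475 -0.193  0.09 ]
scene red (np.float64(254.6), np.float64(232.5)) 84 [249 228  13  10] med [ 0.592 -0.147  0.084] min [ 0.582 -0.157  0.081] max [ 0.603 -0.136  0.086]
scene red (np.float64(451.6), np.float64(256.0)) 420 [428 240  45  32] med [0.842 0.152 0.023] min [0.789 0.144 0.014] max [0.881 0.164 0.027]
scene red (np.float64(339.0), np.float64(318.3)) 1131 [287 260 100  95] med [ 0.835 -0.14   0.039] min [ 0.692 -0.154  0.033] max [ 0.874 -0.07   0.041]
scene green (np.float64(146.4), np.float64(232.0)) 120 [140 227  14  14] med [ 0.467 -0.307  0.087] min [ 0.454 -0.317  0.078] max [ 0.476 -0.295  0.09 ]
scene black (np.float64(130.0), np.float64(18.5)) 295 [
[... 6986 characters left out ...]
, np.float64(121.7)) 211 [309 117  42   9] med [0.735 0.658 0.006] min [0.648 0.637 0.003] max [0.791 0.695 0.01 ]
side white (np.float64(333.4), np.float64(135.7)) 501 [313 128  38  19] med [0.713 0.55  0.006] min [0.658 0.488 0.002] max [0.774 0.602 0.01 ]
side white (np.float64(367.6), np.float64(134.8)) 147 [359 130  21  11] med [0.829 0.534 0.006] min [ 0.68  -0.012  0.003] max [0.862 0.571 0.288]
side white (np.float64(301.6), np.float64(187.3)) 1436 [278 171  48  33] med [0.565 0.231 0.011] min [0.501 0.158 0.007] max [0.629 0.319 0.014]
side white (np.float64(269.9), np.float64(238.7)) 769 [245 219  53  33] med [ 0.452 -0.065  0.064] min [ 0.406 -0.086  0.058] max [0.514 0.018 0.067]
```

View pics/crop.png

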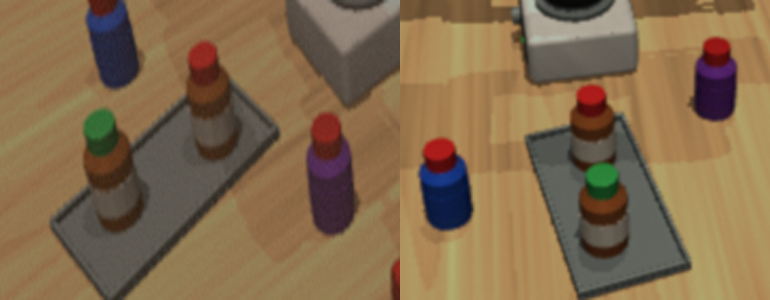

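The crop confirms it: the amber, white-labelled, red-capped bottle at scene (196,208) / side (277,274) is the only match. The blue and purple bottles are decoys outside the tray. Now I refine the flux, pad and panel positions.

```bash
python3 - <<'E'
from h import *
d=pickle.load(open("v0.pkl","rb"));s,b=d["scene"],d["side"]
print("flux cap tri",tri(s,(195.7,208.5),b,(277.3,274.4)))
print("panel tri",tri(s,(381.7,179.8),b,(301.6,187.3)))
for n,c in d.items():
    P=cloud(c).reshape(-1,3); ok=(c["range_z"].ravel()>0)
    C=c["color"].reshape(-1,3).astype(int)
    def box(lo,hi): return P[ok&np.all((P>lo)&(P<hi),1)]
    for nm,lo,hi in[("cap",(.43,-.24,.082),(.50,-.17,.1)),("body",(.43,-.24,.02),(.50,-.17,.06)),("pad",(.38,-.1,.083),(.54,.06,.1)),("housing",(.36,-.13,.058),(.55,.09,.068)),("panel",(.47,.1,.0075),(.67,.36,.02))]:
        q=box(lo,hi)
        if len(q)<20: continue
        r=cv2.minAreaRect(q[:,:2].astype(np.float32)*1000); e=cv2.minEnclosingCircle(q[:,:2].astype(np.float32)*1000)
        print(n,nm,len(q),"z",np.median(q[:,2]).round(4),"rect",np.round(r[0],1),np.round(r[1],1),round(r[2],1),"circ",np.round(e[0],1),round(e[1],1))
# panel corners by rays
for n in("scene","side"):
    c=d[n];h=hsv(c);m=(h[...,1]<60)&(h[...,2]>100)
    for ce,a,mm,st in blobs(m,800):
        p=onz(c,ce,.01)
        if abs(p[0]-.57)<.05 and abs(p[1]-.23)<.05:
            ct=max(cv2.findContours(mm.astype(np.uint8),0,1)[0],key=len)
            q=np.array([onz(c,u[0],.01)[:2]*1000 for u in ct],np.float32); r=cv2.minAreaRect(q); print(n,"panel",ce,r)
    m=(h[...,2]<60)
    for ce,a,mm,st in blobs(m,200):
        p=onz(c,ce,.09)
        if abs(p[0]-.46)<.05 and abs(p[1]+.03)<.05: 
            ct=max(cv2.findContours(mm.astype(np.uint8),0,1)[0],key=len)
            q=np.array([onz(c,u[0],.09)[:2]*1000 for u in ct],np.float32);print(n,"pad",ce,a,cv2.fitEllipse(q),q.min(0),q.max(0))
E
```

```text
flux cap tri [ 0.46196291 -0.20256052  0.08541644]
panel tri [0.56630334 0.24023706 0.00462844]
scene cap 124 z 0.0877 rect [ 462.6 -204.2] [25.5 26.4] 13.4 circ [ 462.9 -204.4] 14.7
scene body 303 z 0.0411 rect [ 473.1 -206.7] [42.2 22.5] 73.2 circ [ 464.2 -204.1] 21.2
scene pad 566 z 0.0899 rect [460.4 -22.4] [70.7 71.9] 87.7 circ [461.  -21.5] 38.0
scene housing 1000 z 0.0635 rect [462.6 -22.3] [114.4 130.6] 2.8 circ [460.5 -22.9] 82.1
scene panel 2210 z 0.0104 rect [566.5 239. ] [173. 132.] 83.2 circ [566.7 238.5] 106.6
side cap 128 z 0.088 rect [ 461.6 -203.3] [27.1 26.7] 57.6 circ [ 461.1 -203. ] 14.3
side body 302 z 0.0404 rect [ 463.2 -211.4] [42.  29.5] 10.5 circ [ 462.1 -204.3] 22.1
side pad 520 z 0.09 rect [459.6 -22.8] [71.5 71.5] 31.1 circ [461.1 -21.4] 37.8
side housing 910 z 0.0637 rect [459.9 -21.8] [114.1 131.4] 1.6 circ [458.7 -23. ] 81.9
side panel 1456 z 0.0106 rect [565.2 239.2] [177.3 129.8] 83.5 circ [564.  235.1] 105.4
wrist cap 259 z 0.0875 rect [ 462.6 -201.7] [23.6 25.8] 89.1 circ [ 462.3 -201.9] 14.6
wrist body 110 z 0.0288 rect [ 474.1 -184.9] [ 4.6 22. ]
[... 298 characters left out ...]
 panel (np.float64(381.7), np.float64(179.8)) ((568.9631958007812, 236.94781494140625), (169.3980255126953, 130.67355346679688), 83.0793685913086)
scene pad (np.float64(270.2), np.float64(175.5)) 629 ((471.3152770996094, -26.94522476196289), (69.48067474365234, 84.68331146240234), 58.256256103515625) [429.0986  -65.07209] [512.87836   11.045014]
side panel (np.float64(301.5), np.float64(187.6)) ((565.2447509765625, 238.22036743164062), (174.77455139160156, 128.6603546142578), 83.17042541503906)
side pad (np.float64(269.7), np.float64(223.0)) 609 ((459.7779846191406, -31.517953872680664), (71.33018493652344, 88.09721374511719), 175.86863708496094) [423.86374 -76.30134] [495.25565   14.567502]
```

Three views agree within about 2 mm, apart from a few mm in y between the wrist and fixed cameras:
- **Flux:** axis at (0.462, -0.203), cap top at 0.088. That puts the base at 0.004, as expected on the tray floor.
- **Pad:** (0.460, -0.0215, 0.090).
- **Panel:** (0.566, 0.2385, 0.010).

Moving above the flux.

Call:
{"op": "play_rows", "data": {
  "series": [
    [[-1,-0.02,-0.03,0,0],[-1,-0.046,-0.068,0,0],[-1,-0.073,-0.107,0,0],[-1,-0.1,-0.148,0,0],[-1,-0.124,-0.183,0,0],[-1,-0.138,-0.203,0,0],[-1,-0.138,-0.203,0,0],[-1,-0.138,-0.203,0,0]]
  ],
  "force": 30
}}

```text
t: 0.95
tool_pos: [0.4619, -0.2031, 0.2325]
orientation: [-2.223, -2.22, -0.001]
force: [0.2, 0.5, -0.1]
opening: 0.0929
```

```bash
python3 - <<'E'
from h import *
from plant import sensors, read_camera
s=sensors.read_state();print(s["t"],s["tool_pos"],s["orientation"],s["force"])
c=read_camera("wrist");cv2.imwrite("pics/w1.png",c["color"][:,:,::-1])
P=cloud(c)[c["range_z"]>0]; q=P[np.all((P>(.43,-.24,.08))&(P<(.5,-.17,.1)),1)]
print(len(q),np.median(q,0),cv2.minEnclosingCircle(q[:,:2].astype(np.float32)) if len(q) else 0)
E
```

```text
0.95 [ 0.46186678 -0.20307121  0.23250963] [-2.22295413e+00 -2.21953024e+00 -6.48382047e-04] [ 0.19083873  0.47623313 -0.10737272]
544 [ 0.4610924  -0.19944213  0.08761631] ((0.4615108370780945, -0.20036974549293518), 0.01397782564163208)
```

View pics/w1.png

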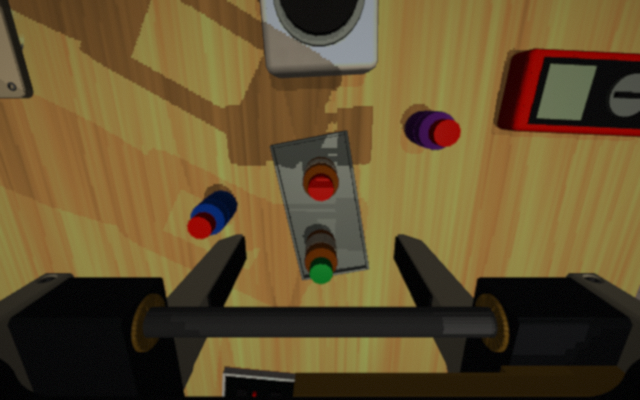

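The wrist view shows the red cap at (320,187) between the jaws' x lines, and the green one at (320,272) further back and clear. The blue (200,227) and purple (445,132) bottles lie outside the finger span. Descending.

Call:
{"op": "play_rows", "data": {
  "series": [
    [[-1,0,0.001,-0.03,0],[-1,0,0.001,-0.07,0],[-1,0,0.001,-0.11,0],[-1,0,0.001,-0.145,0],[-1,0,0.001,-0.172,0],[-1,0,0.001,-0.188,0],[-1,0,0.001,-0.193,0],[-1,0,0.001,-0.193,0]]
  ]
}}

```text
t: 1.8
tool_pos: [0.462, -0.2008, 0.039]
orientation: [-2.219, -2.222, 0.0]
force: [0.4, -0.3, 0.0]
opening: 0.0928
```

```bash
python3 - <<'E'
from h import *
from plant import sensors, read_camera
s=sensors.read_state();print(s["t"],s["tool_pos"],s["orientation"],s["force"])
a=[read_camera(n)["color"][:,:,::-1] for n in("scene","side")]
cv2.imwrite("pics/d1.png",np.hstack([cv2.resize(a[0][120:300,90:290],(400,360)),cv2.resize(a[1][180:370,180:380],(400,360))]))
E
```

```text
1.8 [ 0.46202232 -0.20084438  0.03899714] [-2.21872056e+00 -2.22184128e+00  4.56902545e-04] [ 0.37312125 -0.29551006  0.03561704]
```

View pics/d1.png

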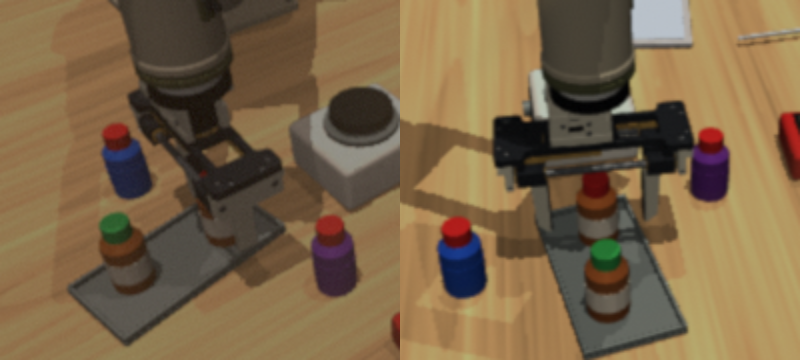

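The flux stands between the open fingers, with its cap at (595,185) in the right half, and nothing else is touched. Closing.

Call:
{"op": "play_rows", "data": {
  "series": [
    [[1,0,0,0,0],[1,0,0,0,0],[1,0,0,0,0],[1,0,0,0,0],[1,0,0,0,0],[1,0,0,0,0],[1,0,0,0,0],[1,0,0,0,0]]
  ],
  "force": 30
}}

```text
t: 2.7
tool_pos: [0.462, -0.202, 0.0396]
orientation: [2.221, 2.221, 0.0]
force: [-0.2, -0.5, 1.0]
opening: 0.0413
```

Call:
{"op": "play_rows", "data": {
  "series": [
    [[1,0,0,0,0],[1,0,0,0,0],[1,0,0,0.005,0],[1,0,0,0.015,0],[1,0,0,0.03,0],[1,0,0,0.04,0],[1,0,0,0.04,0],[1,0,0,0.04,0]]
  ]
}}

```text
t: 3.5
tool_pos: [0.4622, -0.2021, 0.08]
orientation: [2.221, 2.221, 0.0]
force: [-0.9, 0.3, -2.6]
opening: 0.0417
```

```bash
python3 - <<'E'
from h import *
from plant import sensors, read_camera
s=sensors.read_state();print(s["t"],s["tool_pos"],s["orientation"],s["force"],s["opening"])
a=[read_camera(n)["color"][:,:,::-1] for n in("scene","side")]
cv2.imwrite("pics/l1.png",np.hstack([cv2.resize(a[0][120:300,90:290],(400,360)),cv2.resize(a[1][180:370,180:380],(400,360))]))
E
```

```text
3.5 [ 0.46222146 -0.20211081  0.07995377] [2.22086081e+00 2.22085429e+00 3.51509910e-04] [-0.93587606  0.29916136 -2.63222285] 0.04167073173760927
```

View pics/l1.png

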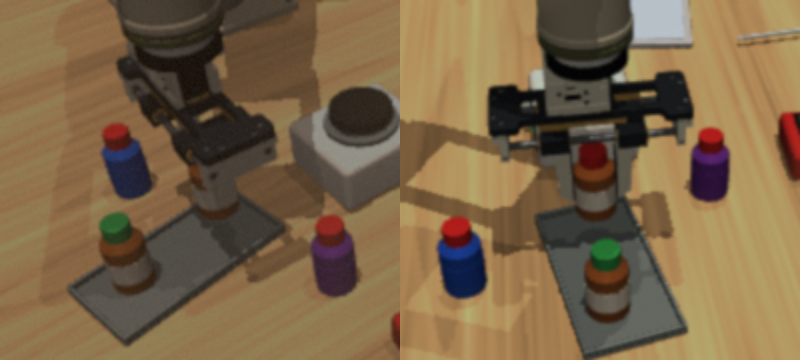

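The bottle is gripped (opening 41.7 mm, lifted upright). Now to above the pad: +0.08 up, then +0.182 in y and -0.002 in x.

Call:
{"op": "play_rows", "data": {
  "series": [
    [[1,0,0,0.02,0],[1,0,0,0.045,0],[1,0,0,0.067,0],[1,0,0.01,0.08,0],[1,0,0.03,0.08,0],[1,0,0.055,0.08,0],[1,0,0.08,0.08,0],[1,0,0.105,0.08,0]]
  ]
}}

```text
t: 4.4
tool_pos: [0.4612, -0.0953, 0.1586]
orientation: [-2.221, -2.22, 0.001]
force: [0.3, -0.1, -2.3]
opening: 0.0414
```

Call:
{"op": "play_rows", "data": {
  "series": [
    [[1,-0.001,0.025,0,0],[1,-0.002,0.047,0,0],[1,-0.002,0.065,0,0],[1,-0.002,0.075,0,0],[1,-0.002,0.077,0,0],[1,-0.002,0.077,0,0],[1,-0.002,0.077,0,0],[1,-0.002,0.077,0,0]]
  ]
}}

```text
t: 5.2
tool_pos: [0.46, -0.0206, 0.1596]
orientation: [-2.223, -2.22, 0.0]
force: [-0.8, -0.1, -0.9]
opening: 0.0413
```

```bash
cat > look.py <<'E'
import sys
from h import *
from plant import sensors, read_camera
s=sensors.read_state();print(s["t"],s["tool_pos"].round(4),s["orientation"].round(3),s["force"].round(2),s["opening"])
x,y,z=s["tool_pos"]; base=z-.036
a=[]
for n in("scene","side"):
    c=read_camera(n); P=cloud(c); h=hsv(c); v=c["range_z"]>0
    near=v&(abs(P[...,0]-x)<.05)&(abs(P[...,1]-y)<.05)
    red=near&((h[...,0]<6)|(h[...,0]>174))&(h[...,1]>170)&(h[...,2]>40)&(abs(P[...,2]-base-.08)<.02)
    q=P[red]
    if len(q)>8:
        e=cv2.minEnclosingCircle(q[:,:2].astype(np.float32)); print(n,"cap",len(q),"circ",np.round(e[0],4),round(e[1],4),"z",np.percentile(q[:,2],[5,50,95]).round(4))
    b=near&(h[...,0]<20)&(h[...,1]>60)&(abs(P[...,2]-base-.03)<.035); q=P[b]
    u,w=proj(c,[[x,y,z]])[0].astype(int); u=np.clip(u,100,540);w=np.clip(w,90,310)
    a.append(cv2.resize(c["color"][w-90:w+90,u-100:u+100,::-1],(400,360),interpolation=2))
cv2.imwrite(sys.argv[1],np.hstack(a))
E
python3 look.py pics/m1.png
```

```text
5.2 [ 0.46   -0.0206  0.1596] [-2.223 -2.22   0.   ] [-0.75 -0.12 -0.89] 0.04130271386296452
scene cap 28 circ [ 0.4665 -0.0316] 0.0078 z [0.1932 0.201  0.2043]
side cap 112 circ [ 0.458  -0.0248] 0.0141 z [0.1941 0.2057 0.2095]
```

View pics/m1.png

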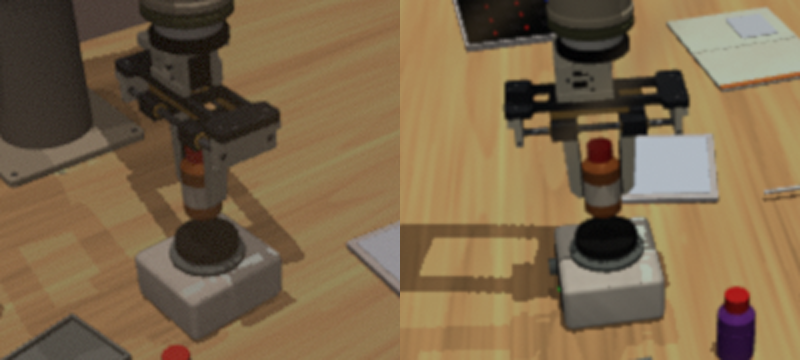

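The bottle hangs upright over the pad: cap (0.458,-0.025), z top 0.208, so the base is at about 0.124. That is within about 3 mm of the pad centre. Pressing gradually while watching the force.

Call:
{"op": "play_rows", "data": {
  "series": [
    [[1,0.001,0.001,-0.01,0],[1,0.001,0.001,-0.02,0],[1,0.001,0.001,-0.028,0],[1,0.001,0.001,-0.033,0],[1,0.001,0.001,-0.036,0],[1,0.001,0.001,-0.038,0],[1,0.001,0.001,-0.04,0],[1,0.001,0.001,-0.04,0]]
  ]
}}

```text
t: 6.1
tool_pos: [0.4611, -0.019, 0.1199]
orientation: [2.221, 2.221, 0.0]
force: [-4.4, 0.6, 5.1]
opening: 0.0414
```

Call:
{"op": "play_rows", "data": {
  "series": [
    [[1,0,0,-0.001,0],[1,0,0,-0.002,0],[1,0,0,-0.003,0],[1,0,0,-0.004,0],[1,0,0,-0.0045,0],[1,0,0,-0.005,0],[1,0,0,-0.005,0]]
  ]
}}

```text
t: 6.8
tool_pos: [0.4612, -0.019, 0.1156]
orientation: [2.221, 2.221, 0.0]
force: [-6.2, 1.7, 9.4]
opening: 0.0415
```

```bash
python3 look.py pics/p1.png
```

```text
6.8 [ 0.4612 -0.019   0.1156] [2.221 2.221 0.   ] [-6.2   1.69  9.37] 0.04152622871574649
scene cap 17 circ [ 0.4675 -0.0302] 0.0067 z [0.1479 0.1527 0.1569]
side cap 116 circ [ 0.459  -0.0224] 0.0139 z [0.1497 0.1623 0.1654]
```

View pics/p1.png

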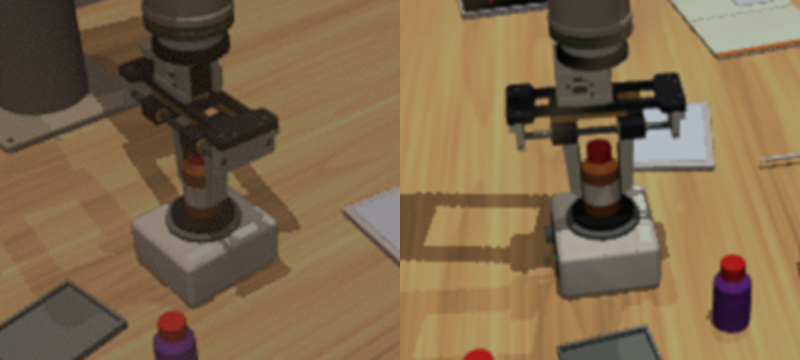

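The force is about 9.4 N and the base is near 0.080, so the pad is at or close to its stop. I increase the grip and press slightly further until the force rises steeply.

Call:
{"op": "play_rows", "data": {
  "series": [
    [[1,0,0,0,0],[1,0,0,-0.0005,0],[1,0,0,-0.001,0],[1,0,0,-0.0015,0],[1,0,0,-0.002,0],[1,0,0,-0.002,0]]
  ],
  "force": 45
}}

```text
t: 7.5
tool_pos: [0.4614, -0.019, 0.1154]
orientation: [2.221, 2.221, 0.0]
force: [-13.7, 2.3, 25.5]
opening: 0.0413
```

The force jumped to 25 N with only 0.2 mm of further travel, so the pad is on its stop. Holding for over 2 s.

Call:
{"op": "play_rows", "data": {
  "series": [
    [[1,0,0,0,0],[1,0,0,0,0],[1,0,0,0,0],[1,0,0,0,0],[1,0,0,0,0],[1,0,0,0,0],[1,0,0,0,0],[1,0,0,0,0]]
  ]
}}

```text
t: 8.3
tool_pos: [0.4614, -0.019, 0.1154]
orientation: [2.221, 2.221, 0.0]
force: [-15.0, 1.3, 25.5]
opening: 0.0415
```

```bash
python3 look.py pics/p2.png
```

```text
8.3 [ 0.4614 -0.019   0.1154] [2.221 2.221 0.   ] [-15.02   1.31  25.54] 0.04152365264189039
scene cap 16 circ [ 0.4667 -0.0296] 0.0068 z [0.1491 0.1523 0.158 ]
side cap 114 circ [ 0.4602 -0.0233] 0.0131 z [0.1503 0.1618 0.1651]
```

View pics/p2.png

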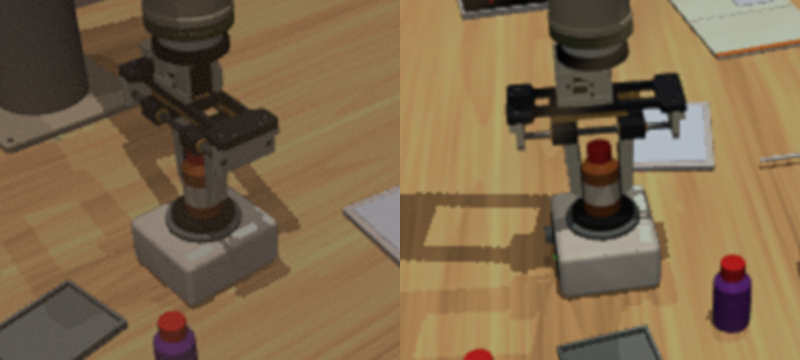

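Call:
{"op": "play_rows", "data": {
  "series": [
    [[1,0,0,0,0],[1,0,0,0,0],[1,0,0,0,0],[1,0,0,0,0],[1,0,0,0,0],[1,0,0,0,0],[1,0,0,0,0],[1,0,0,0,0]]
  ]
}}

```text
t: 9.2
tool_pos: [0.4614, -0.019, 0.1154]
orientation: [2.221, 2.221, 0.0]
force: [-14.3, 2.7, 26.0]
opening: 0.041
```

Call:
{"op": "play_rows", "data": {
  "series": [
    [[1,0,0,0,0],[1,0,0,0,0],[1,0,0,0,0],[1,0,0,0,0],[1,0,0,0,0],[1,0,0,0,0],[1,0,0,0,0],[1,0,0,0,0]]
  ]
}}

```text
t: 10.0
tool_pos: [0.4614, -0.019, 0.1154]
orientation: [2.221, 2.221, 0.0]
force: [-14.1, 1.2, 25.5]
opening: 0.041
```

The cap top is at 0.164, so the base is at 0.080: pad fully down, bottle upright, held over 2.5 s. Lifting.

Call:
{"op": "play_rows", "data": {
  "series": [
    [[1,0,0,0.002,0],[1,0,0,0.005,0],[1,0,0,0.01,0],[1,0,0,0.018,0],[1,0,0,0.03,0],[1,0,0,0.042,0],[1,0,0,0.05,0],[1,0,0,0.05,0]]
  ]
}}

```text
t: 10.8
tool_pos: [0.4622, -0.0191, 0.1645]
orientation: [2.22, 2.22, 0.003]
force: [-0.7, -0.2, -0.9]
opening: 0.0412
```

```bash
python3 look.py pics/u1.png
```

```text
10.8 [ 0.4622 -0.0191  0.1645] [2.22  2.22  0.003] [-0.71 -0.18 -0.88] 0.04117010687819254
scene cap 26 circ [ 0.4682 -0.0299] 0.0081 z [0.1984 0.2036 0.2092]
side cap 115 circ [ 0.4603 -0.023 ] 0.0133 z [0.1977 0.2094 0.2131]
```

View pics/u1.png

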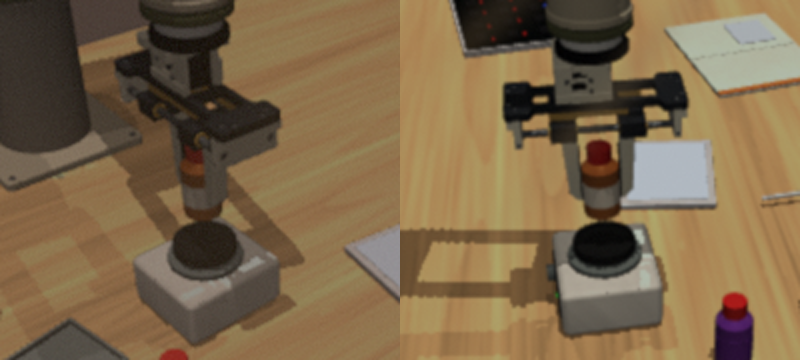

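The bottle is clear and upright, and the pad is back up. Carrying it to the panel: dx +0.105, dy +0.26, and finally dz -0.018.

Call:
{"op": "play_rows", "data": {
  "series": [
    [[1,0.004,0.01,0,0],[1,0.012,0.03,0,0],[1,0.024,0.06,0,0],[1,0.038,0.095,0,0],[1,0.052,0.13,0,0],[1,0.066,0.165,0,0],[1,0.08,0.198,0,0],[1,0.092,0.226,0,0]]
  ]
}}

```text
t: 11.7
tool_pos: [0.5528, 0.2097, 0.1615]
orientation: [-2.22, -2.222, 0.001]
force: [1.1, -1.8, -1.4]
opening: 0.0415
```

Call:
{"op": "play_rows", "data": {
  "series": [
    [[1,0.007,0.018,0,0],[1,0.011,0.028,0,0],[1,0.013,0.034,-0.003,0],[1,0.013,0.034,-0.008,0],[1,0.013,0.034,-0.014,0],[1,0.013,0.034,-0.018,0],[1,0.013,0.034,-0.018,0],[1,0.013,0.034,-0.018,0]]
  ]
}}

```text
t: 12.5
tool_pos: [0.5659, 0.2405, 0.1446]
orientation: [-2.222, -2.221, 0.0]
force: [-0.9, -0.2, -1.4]
opening: 0.0412
```

```bash
python3 look.py pics/n1.png
```

```text
12.5 [0.5659 0.2405 0.1446] [-2.222 -2.221  0.   ] [-0.86 -0.23 -1.35] 0.041204076461918406
scene cap 56 circ [0.5678 0.2343] 0.0114 z [0.1776 0.1909 0.1941]
side cap 65 circ [0.5653 0.2343] 0.0122 z [0.179  0.1901 0.1945]
```

View pics/n1.png

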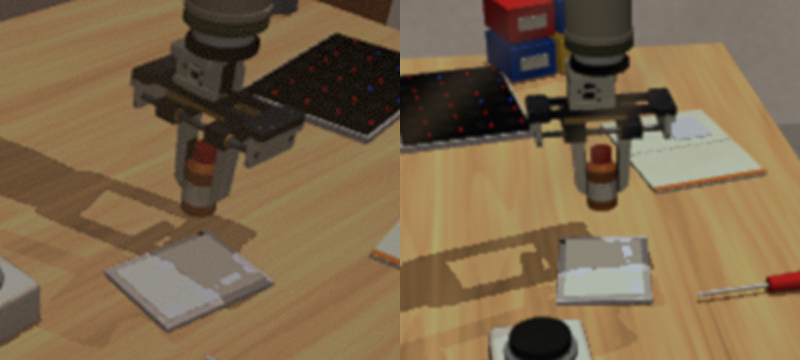

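The cap top is at about 0.193, so the base is at about 0.109, 99 mm above the panel face. The axis at (0.566,0.236) is within a few mm of the panel centre. Holding for about 4 s.

Call:
{"op": "play_rows", "data": {
  "series": [
    [[1,0,0,0,0],[1,0,0,0,0],[1,0,0,0,0],[1,0,0,0,0],[1,0,0,0,0],[1,0,0,0,0],[1,0,0,0,0],[1,0,0,0,0]]
  ]
}}

```text
t: 13.4
tool_pos: [0.566, 0.241, 0.1446]
orientation: [-2.221, -2.221, 0.0]
force: [0.3, -0.3, -2.3]
opening: 0.0414
```

Call:
{"op": "play_rows", "data": {
  "series": [
    [[1,0,0,0,0],[1,0,0,0,0],[1,0,0,0,0],[1,0,0,0,0],[1,0,0,0,0],[1,0,0,0,0],[1,0,0,0,0],[1,0,0,0,0]]
  ]
}}

```text
t: 14.2
tool_pos: [0.566, 0.241, 0.1446]
orientation: [-2.221, -2.221, 0.0]
force: [-0.2, -0.4, -1.7]
opening: 0.0411
```

Call:
{"op": "play_rows", "data": {
  "series": [
    [[1,0,0,0,0],[1,0,0,0,0],[1,0,0,0,0],[1,0,0,0,0],[1,0,0,0,0],[1,0,0,0,0],[1,0,0,0,0],[1,0,0,0,0]]
  ]
}}

```text
t: 15.0
tool_pos: [0.566, 0.241, 0.1446]
orientation: [-2.221, -2.221, 0.0]
force: [-0.3, -1.0, -0.7]
opening: 0.0411
```

Call:
{"op": "play_rows", "data": {
  "series": [
    [[1,0,0,0,0],[1,0,0,0,0],[1,0,0,0,0],[1,0,0,0,0],[1,0,0,0,0],[1,0,0,0,0],[1,0,0,0,0],[1,0,0,0,0]]
  ]
}}

```text
t: 15.8
tool_pos: [0.566, 0.241, 0.1446]
orientation: [-2.221, -2.221, -0.0]
force: [-0.0, 0.2, -1.1]
opening: 0.0414
```

Call:
{"op": "play_rows", "data": {
  "series": [
    [[1,0,0,0,0],[1,0,0,0,0],[1,0,0,0,0],[1,0,0,0,0],[1,0,0,0,0],[1,0,0,0,0],[1,0,0,0,0],[1,0,0,0,0]]
  ]
}}

```text
t: 16.6
tool_pos: [0.566, 0.241, 0.1446]
orientation: [2.221, 2.221, -0.0]
force: [0.4, 0.7, -1.7]
opening: 0.0408
```

```bash
python3 look.py pics/n2.png; python3 - <<'E'
from h import *
from plant import read_camera
d=pickle.load(open("v0.pkl","rb"))
c=read_camera("scene");h=hsv(c);P=cloud(c)
cv2.imwrite("pics/f.png",c["color"][:,:,::-1])
def f(c):
    h=hsv(c);P=cloud(c);o={}
    for k,m,w in(("green",(h[...,0]>45)&(h[...,0]<80)&(h[...,1]>120)&(h[...,2]>60),100),("red",((h[...,0]<6)|(h[...,0]>174))&(h[...,1]>190)&(h[...,2]>90),350)):
        for ce,a,mm,s in blobs(m,w): o[k,ce]=np.median(P[mm],0).round(4)
    return o
print(f(d["scene"]));print(f(c))
q=P[np.all((P>(.42,-.06,.07))&(P<(.5,.02,.1)),-1)];print("pad z",np.percentile(q[:,2],[50,90]))
E
```

```text
16.6 [0.566  0.241  0.1446] [ 2.221  2.221 -0.   ] [ 0.4   0.66 -1.67] 0.04081165722340593
scene cap 50 circ [0.5685 0.2326] 0.0115 z [0.1791 0.1915 0.1933]
side cap 65 circ [0.5641 0.2359] 0.0119 z [0.1787 0.1893 0.1942]
{('green', (np.float64(146.4), np.float64(232.0))): array([ 0.4665, -0.3073,  0.0874]), ('red', (np.float64(541.4), np.float64(40.6))): array([0.5048, 1.0227, 0.1549]), ('red', (np.float64(451.6), np.float64(256.0))): array([0.8421, 0.1522, 0.0229]), ('red', (np.float64(339.0), np.float64(318.3))): array([ 0.8354, -0.1405,  0.0388])}
{('green', (np.float64(146.6), np.float64(231.5))): array([ 0.4669, -0.3061,  0.0878]), ('red', (np.float64(541.4), np.float64(40.5))): array([0.505 , 1.0247, 0.1547]), ('red', (np.float64(451.2), np.float64(255.8))): array([0.8411, 0.1521, 0.0227]), ('red', (np.float64(339.0), np.float64(318.4))): array([ 0.834 , -0.1402,  0.0389])}
pad z [0.0891206  0.09093594]
```

View pics/f.png

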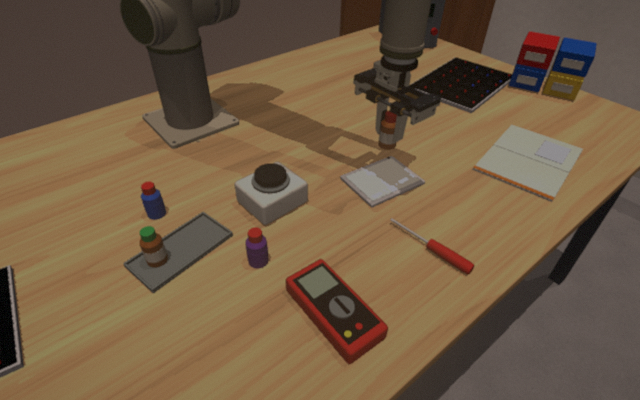

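The flux (388,130) hangs over the panel (382,180). The green-capped bottle (152,247), multimeter (335,310) and screwdriver (432,246) have not moved, and the pad is up at 0.090. Handing in.

```bash
python3 -c "
from plant import robot
print(robot.close_job())"
```

```text
the job is handed in; nothing more can be done
None
```

I gripped the red-capped amber flux bottle and pressed the mixer pad to its stop with about 25 N for over 2.5 s. I then held the bottle steady over the light panel for 4 s and handed the job in, still gripping it, about 17 s into the run. No verdict was reported.

**Last checks:**
- **Press:** the bottle's base was at about 80 mm and within about 3 mm of the pad's centre. The pad sprang back up afterwards, to 90 mm.
- **Hold:** the underside was about 99 mm above the panel face, within about 5 mm of its centre. The bottle looked upright, and the arm stayed still throughout.
- **Bystanders:** the green-capped bottle, multimeter and screwdriver were all within about 2 mm of where they started.

**Disagreements:**
- The wrist camera read y about 3 mm higher than the two fixed cameras. This is well inside the tolerances, and I used differences between positions, where it cancels.
- During the press the wrist also showed a sideways force of about -14 N in x that I did not explain. The bottle did not visibly slip or tilt.

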